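# Lock the swivel collar with its index pin

## Task

Take the tall narrow-headed index pin from the rack, put it into the hole of the swivel collar and turn the collar until that hole comes over the hidden hole in the bed below (roughly at the lug on the housing; feel for it), so that the pin drops through both and locks the collar. Press it gently fully home, let it go, and never force the pin or the collar; leave the other things alone.

Things in the scene. Friction and masses are not known exactly. Their poses are not given: they have to be found in the camera images.
- fixture: Swivel fixture, aluminium, bolted down: round flange of 106 mm radius, 12 mm thick, with a round housing wall (radius 80 to 92 mm, top at z = 52 mm) that holds the turning collar. Origin: centre of its underside on the bench, on the collar's vertical turning axis; z up, x points from the axis to the lug.
- lug (a point): Top of the lug, a 12 mm wide upright bar outside the housing wall, 99 mm from the axis on the fixture's +x side, 55 mm above the bench. It marks roughly where the hidden hole in the bed lies.
- bed_top (a point): Point on the axis in the top face of the fixed steel bed, 40 mm above the bench, hidden under the collar. The bed has one blind hole, 13.5 mm wide, 22 mm deep, 52 mm from the axis, in the lug's direction give or take 0.4 rad either way: different each time and not measured, so feel for it with the pin. Rigid: touch down slowly.
- collar (a joint): Collar's angle about the fixture's z, rad, counter-clockwise from above; 0 = its hole points at the lug. Starts at 0.7 to 1.2; end stops at -0.6 and 1.4. Stays where left; dry friction 0.12 N m (2.5 N at the hole). No handle: turn it by the pin standing in its hole, which then rests on the bed with its shoulder 19 mm above the collar.
- collar_hole (a point): Centre of the mouth of the collar's only through hole, 14 mm wide, 52 mm from the axis; moves with the collar. The collar is a flat aluminium disc of 76 mm radius, 14 mm thick, its top face (level with this point) 55 mm above the bench and its underside at 41 mm, with a 3 mm high steel boss of 22 mm radius and three small screws at its middle.
- pin: Steel index pin, 0.06 to 0.11 kg, upright in one rack hole with its shoulder on the rack's top. Origin: on its axis at the shoulder (underside of the head), z up. Head 20 mm diameter, 40 mm tall. Stem 12 mm diameter, 34 mm long, the last 2 mm tapering to 10 mm. When home, its shoulder lies on the collar and its stem reaches 19 mm into the bed's hole.
- pin_tip (a point): Centre of the lower end of the pin's stem, 34 mm below the shoulder.
- rack: Aluminium pin rack, fixed, 50 x 150 x 40 mm (x, y, z). Origin: centre of its underside. Two 14 mm through holes at y = -40 and +40 mm; the pin stands in one and the plug in the other.
- plug: Bystander: a short steel plug in the other rack hole, with a wide flat head (34 mm diameter, 16 mm tall) and a 22 mm stem. Origin at its shoulder. Leave it.
- spacer: Bystander: loose aluminium ring lying on the bench, 60 mm outside, 38 mm inside, 16 mm tall. Origin: centre of its underside.
- can: Bystander: small dark can standing on the bench, 52 mm diameter, 75 mm tall. Origin: centre of its underside.

How it is judged:
By the outcome, as a careful person would: the job done as asked, in the order asked, and still so for the second after the job is handed in, with the robot touching nothing.
It also fails if it takes over 72 s, if anything falls off the work surface, if the arm or the gripper's body presses on something with over 40 N, if the wrist force passes 120 N, or if a joint passes its speed limit or range.

## Robot

A 7-joint arm with a two-finger parallel gripper is mounted at the origin on the work surface. World frame = base frame: x ahead of the robot, y to its left, z up, the work surface at z = 0. Lengths are in m, angles in degrees, forces in N, time in s.
With the tool pointing down it reaches from about 0.425 to 0.875 m from the base axis. Payload 4.7 kg.
Tool frame: the origin (TCP) lies at the very end of the fingers, on their centre line; the grasp point (between the pads) lies 19 mm behind it (env.grip_point_offset is the distance from the TCP to the grasp point, in m); z points along the fingers, y is the line along which they close (so a half turn about z gives the same grasp; the last joint's range is limited). The gripper opens to 87 mm and grips with 3 to 60 N. Pads are 19 mm wide; open, the fingers measure 117 mm over their backs; the gripper's body (75 mm by 190 mm) begins 51 mm behind the grasp point.
Start: joints at [-63.249, 18.392, -4.016, 83.108, 1.295, 78.541, -3.26], TCP at [0.284, 0.585, 0.223] pointing down, gripper open.
Joint ranges: [-163.93, 163.93], [-17.29, 119.83], [-79.2, 71.16], [3.27, 140.29], [-89.18, 269.18], [5.43, 117.66], [-154.24, 154.24]. Speed limits (degrees/s): [147.25, 147.25, 180, 180, 180, 180, 180].

## Interface

Orientations are given as [roll, pitch, yaw] about the fixed x, y, z axes, in that order (R = Rz(yaw) Ry(pitch) Rx(roll)).
In Python, from cell import env gives the robot as it stands.
- The arm moves only by the tool jog_arm, never from a script. Its argument "motion" is a list of rows, each an object of numbers: "x", "y", "z": the shift along the tool's x, y, z in cm; "ax", "ay", "az": the turn, a rotation vector about the tool's x, y, z in degrees. In form: [{"x": .., "y": .., "z": .., "ax": .., "ay": .., "az": ..}, ...]. A call has exactly 5 rows; each row shifts and turns the commanded pose from where the row before left it, along the tool's axes as they then stand; what a row does not reach is not made up. A row lasts 1/10 s, in which the tool goes at most 50 mm and 8.59 degrees, less where a joint would pass 70% of its speed; a pose out of reach is approached as far as the arm can. A call is refused whole if a number of a shift passes 5 or a number of a turn 8.59, either way. A call with a gripper value outside its range is refused whole. "claw" is the gripper command: -1 is shut, 1 is fully open, values between are in proportion, set as the call begins (left out, the last holds). The fingers move at their own pace and stop on an object; "squeeze" is the grip in N (left out, the last holds). Time passes only in rows, so rows that do not move let the fingers close, or fill a call up. It gives the time, the measured TCP pose, the force, the opening and the grip force at its end, in the units of the state.
- env.get_obs(): the state, without advancing time (a new reading comes with each control period).
- env.read_camera(name): name is "side" or "top"; returns the picture (384x512x3 uint8, red, green, blue); there is no depth.
- env.camera_params(name): a dict with "fx", "fy", "cx", "cy" (pixels), "k1" (the pictures are not rectified: a ray, as slopes to the right and down, at radius r is drawn at 1 + k1 r^2 times it, then the intrinsics apply), "extrinsics" (4x4, takes a point from world to camera coordinates). Camera axes: x right, y up, looking along -z (the intrinsics and any distortion apply to the point x, -y, -z); pixel columns grow to the right and rows downward; lengths in m; the calibration is good to about 2 mm. A picture is of the moment at which its call begins. camera_params takes no time and is no camera call.
- env.sign_off(): hands the job in; it is judged then, once.
The state is a dict: "time_s": time; "qpos": joint angles; "joint_velocities": joint speeds; "effort": joint torques, N m; "tool_pos": TCP position; "tool_rot": TCP orientation; "force": force on the tool from outside, world axes, zero at the start; "wrist_torque": the same for the moment, N m; "grip_width": finger opening in m; "grasp_force": force on a finger pad.
Only numpy, scipy, OpenCV 4.12 (cv2) and the standard library are available. Lean on these libraries where they do the work, as an engineer would, in place of code of your own. Each camera call takes 0.05 s, during which the arm holds its last target. There are 200 camera calls.

## Working session

There is one attempt and no reset: what is moved stays moved. The work goes in short steps, Python scripts to look and compute and a tool call to move; the robot and the scene stay as the last step left them, time stands still between calls to the robot, and variables do not carry over. Pictures are saved under pics/ and viewed, at most 10 in all, crops included, and the job is handed in when it is done.

Besides the shell and the picture viewer there is one more tool, called after "Call:" as name([rows], argument=value, ...), one row to a line, values as JSON. jog_arm: Moves the arm, as the interface text tells. Its arguments: {"type":"object","properties":{"motion":{"type":"array"},"claw":{"type":"number"},"squeeze":{"type":"number"}},"required":["motion"]}

```bash
mkdir -p pics
cat > h.py <<'E'
import numpy as np, cv2
from cell import env
def cast(name,u,v,z):
    p=env.camera_params(name);E=np.array(p['extrinsics'])
    d=np.array([(u-p['cx'])/p['fx'],(v-p['cy'])/p['fy']]);s=d.copy()
    for _ in range(20): s=d/(1+p['k1']*(s@s))
    R=E[:3,:3];o=-R.T@E[:3,3];r=R.T@np.array([s[0],-s[1],-1])
    return o+r*(z-o[2])/r[2]
def proj(name,P):
    p=env.camera_params(name);E=np.array(p['extrinsics'])
    c=E[:3,:3]@np.array(P)+E[:3,3];s=np.array([c[0],-c[1]])/-c[2]
    s=s*(1+p['k1']*(s@s));return np.array([p['fx']*s[0]+p['cx'],p['fy']*s[1]+p['cy']])
E
python3 - <<'E'
from h import *
for n in('top','side'):
    im=env.read_camera(n);cv2.imwrite(f'pics/{n}0.png',im[...,::-1])
    cv2.imwrite(f'pics/{n}0b.png',cv2.resize(im[...,::-1],(800,600),interpolation=cv2.INTER_CUBIC))
    E=np.array(env.camera_params(n)['extrinsics']);print(n,-E[:3,:3].T@E[:3,3])
print(env.get_obs())
E
```

```text
top [0.50671138 0.05859143 0.89476492]
side [0.45530312 0.44109726 0.57565813]
{'time_s': 0.1, 'qpos': array([-63.24840552,  18.43568858,  -4.01687036,  83.16782927,
         1.2938631 ,  78.54304353,  -3.26098821]), 'joint_velocities': array([-0.04857403, -0.16348909, -0.01740658, -0.1198682 , -0.01447092,
        0.01494471,  0.0777777 ]), 'effort': array([-7.17189073e-05, -4.92569232e+01, -4.05663522e-01, -3.13404751e+01,
       -6.41284115e-02,  3.92627658e-02,  6.33696777e-05]), 'tool_pos': array([0.28416985, 0.58402461, 0.22156188]), 'tool_rot': array([-1.79898617e+02,  4.03547218e-03,  1.54058057e+02]), 'force': array([0.47730118, 0.15264847, 0.22620182]), 'wrist_torque': array([-0.0125677 ,  0.00733498, -0.01752264]), 'grasp_force': 0.0, 'grip_width': 0.08663169464581372}
```

View pics/top0b.png

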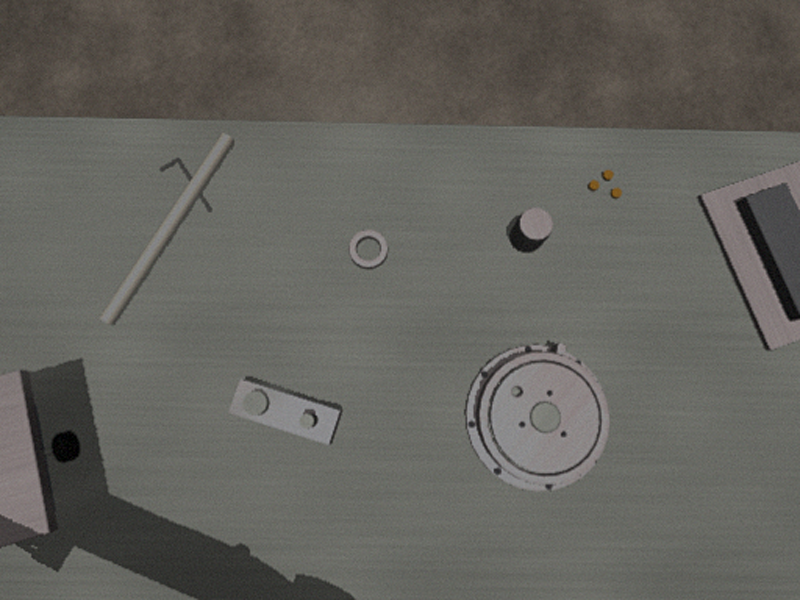

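View pics/side0b.png

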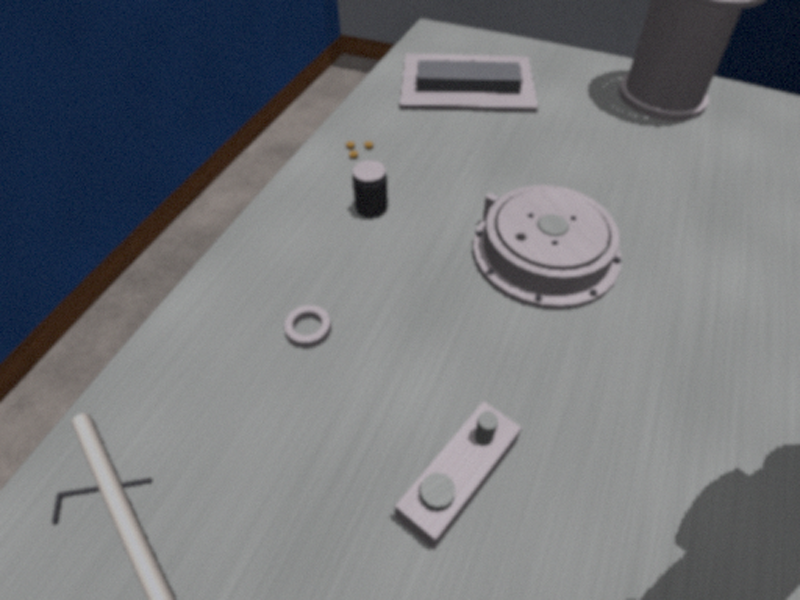

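The top view (800-px scale) shows the pin head near (310,417), the plug at (256,402), the collar centre at (545,416), its hole at (516,391) and the lug near (555,347). The side view shows the pin at (487,425) and the collar hole at (521,237).

Run:
```python
from h import *
t=cv2.imread('pics/top0.png');s=cv2.imread('pics/side0.png')
def c(im,x,y,w,h,k): return cv2.resize(im[y:y+h,x:x+w],None,fx=k,fy=k,interpolation=cv2.INTER_CUBIC)
a=np.hstack([c(t,293,213,100,75*4//3,4),c(t,140,230,100,100,4)])
cv2.imwrite('pics/c0.png',cv2.convertScaleAbs(a,alpha=1.4))
b=np.hstack([c(s,295,110,110,90,4),c(s,245,250,90,90,4)])
cv2.imwrite('pics/c1.png',cv2.convertScaleAbs(b,alpha=1.4))
```

```text
(no output)
```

View pics/c0.png

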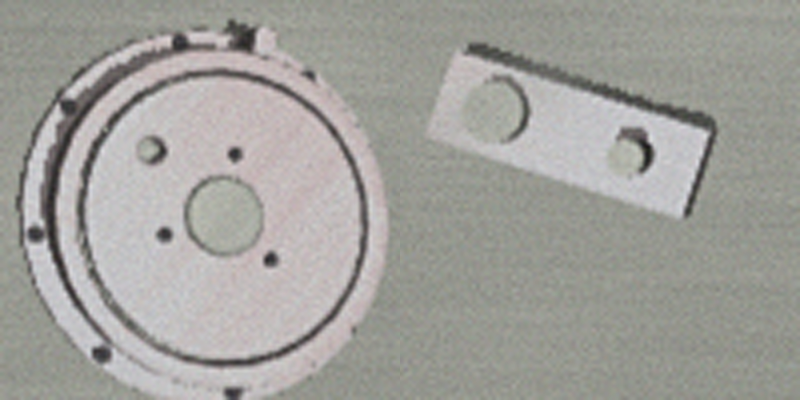

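View pics/c1.png

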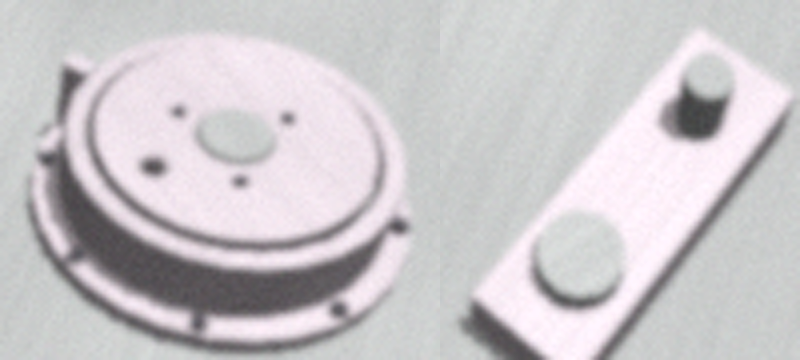

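The top crop shows the boss at (225,215), the collar hole at (150,150), the lug top near (266,40), the pin head top at (626,157) and the plug at (496,109). The side crop shows the boss at (236,136), the hole at (153,166), the lug top at (77,62) and the pin head top at (709,77).

```bash
cat > loc.py <<'E'
from h import *
t=lambda x,y,o:((x+.5)/4-.5+o[0],(y+.5)/4-.5+o[1])
D={'boss':(.058,(225,215),(236,136)),'hole':(.055,(150,150),(153,166)),'lug':(.055,(266,40),(77,62)),'pin':(.080,(626-400,157),(709-440,77)),'plug':(.056,(496-400,109),(578-440,254))}
for k,(z,a,b) in D.items():
    oa=(140,230) if k[0]=='p' else (293,213); ob=(245,250) if k[0]=='p' else (295,110)
    A=cast('top',*t(*a,oa),z)[:2];B=cast('side',*t(*b,ob),z)[:2];print(k,A.round(4),B.round(4))
# collar disc groove / boss by colour (saturation low = steel)
for n,z,rois in(('top',.058,{'boss':(.058,(349,266),14),'pin':(.08,(196,268),8),'plug':(.056,(164,257),13)}),('side',.058,{'boss':(.058,(353,144),14),'pin':(.08,(312,269),9),'plug':(.056,(279,313),14)})):
    im=cv2.GaussianBlur(cv2.imread(f'pics/{n}0.png'),(3,3),0).astype(int)
    f=im[...,2]-im[...,1]
    for k,(z,(u,v),r) in rois.items():
        w=f[v-r:v+r+1,u-r:u+r+1];m=((w<2)&(im[v-r:v+r+1,u-r:u+r+1,1]>95)).astype(np.uint8)
        nn,L,S,C=cv2.connectedComponentsWithStats(m);
        l=L[r,r];c=C[l]+[u-r,v-r];print(n,k,w.min(),w.max(),S[l,4],c.round(1),cast(n,*c,z)[:2].round(4))
E
python3 loc.py
```

```text
boss [ 0.4901 -0.1457] [ 0.4907 -0.1441]
hole [ 0.5245 -0.1059] [ 0.5259 -0.1075]
lug [ 0.5861 -0.1716] [ 0.5883 -0.1719]
pin [0.4803 0.1824] [0.481  0.1828]
plug [0.5039 0.2579] [0.5044 0.2596]
top boss -3 11 316 [347.9 266.8] [ 0.4891 -0.1435]
top pin -3 5 235 [195.4 268.6] [0.4808 0.184 ]
top plug -3 7 455 [165.  259.8] [0.4977 0.2546]
side boss -3 10 178 [353.7 143.7] [ 0.4905 -0.144 ]
side pin -3 10 105 [312. 269.] [0.4808 0.183 ]
side plug -3 10 372 [279.6 313.9] [0.5032 0.2604]
```

```bash
cat >> h.py <<'E'
from scipy.spatial.transform import Rotation as Ro
def plan(target,yaw,n,start=None,dx=None):
    "n equal rows (tool frame, cm/deg) from the measured pose to target, tool down"
    o=env.get_obs();p=np.array(o['tool_pos'] if start is None else start)
    R=Ro.from_euler('xyz',o['tool_rot'],degrees=True);G=Ro.from_euler('xyz',[180,0,yaw],degrees=True)
    rv=(R.inv()*G).as_rotvec(degrees=True)/n
    for i in range(n):
        s=R.inv().apply((np.array(target)-p)/n)*100;R=R*Ro.from_rotvec(rv,degrees=True)
        print(dict(zip(('x','y','z','ax','ay','az'),np.r_[s,rv].round(2).tolist())))
E
python3 -c "
from h import *
plan([.4807,.1827,.15],163,10)"
```

```text
{'x': -3.52, 'y': -2.75, 'z': 0.72, 'ax': -0.01, 'ay': -0.0, 'az': -0.89}
{'x': -3.48, 'y': -2.8, 'z': 0.72, 'ax': -0.01, 'ay': -0.0, 'az': -0.89}
{'x': -3.44, 'y': -2.86, 'z': 0.72, 'ax': -0.01, 'ay': -0.0, 'az': -0.89}
{'x': -3.39, 'y': -2.91, 'z': 0.72, 'ax': -0.01, 'ay': -0.0, 'az': -0.89}
{'x': -3.34, 'y': -2.96, 'z': 0.72, 'ax': -0.01, 'ay': -0.0, 'az': -0.89}
{'x': -3.3, 'y': -3.01, 'z': 0.72, 'ax': -0.01, 'ay': -0.0, 'az': -0.89}
{'x': -3.25, 'y': -3.07, 'z': 0.72, 'ax': -0.01, 'ay': -0.0, 'az': -0.89}
{'x': -3.2, 'y': -3.12, 'z': 0.72, 'ax': -0.01, 'ay': -0.0, 'az': -0.89}
{'x': -3.15, 'y': -3.17, 'z': 0.72, 'ax': -0.01, 'ay': -0.0, 'az': -0.89}
{'x': -3.1, 'y': -3.22, 'z': 0.72, 'ax': -0.01, 'ay': -0.0, 'az': -0.89}
```

Call:
jog_arm([
  {"x":-3.5,"y":-2.75,"z":0.7,"ax":0,"ay":0,"az":-0.9},
  {"x":-3.5,"y":-2.8,"z":0.7,"ax":0,"ay":0,"az":-0.9},
  {"x":-3.45,"y":-2.85,"z":0.7,"ax":0,"ay":0,"az":-0.9},
  {"x":-3.4,"y":-2.9,"z":0.7,"ax":0,"ay":0,"az":-0.9},
  {"x":-3.35,"y":-2.95,"z":0.7,"ax":0,"ay":0,"az":-0.9},
], claw=0.1, squeeze=30)

```text
time_s: 0.6
tool_pos: [0.3835, 0.3821, 0.1869]
tool_rot: [-180.0, -0.0, 158.6]
force: [0.7, -0.4, -0.3]
grip_width: 0.0551
grasp_force: 0.0
```

Call:
jog_arm([
  {"x":-3.3,"y":-3.0,"z":0.7,"ax":0,"ay":0,"az":-0.9},
  {"x":-3.25,"y":-3.05,"z":0.7,"ax":0,"ay":0,"az":-0.9},
  {"x":-3.2,"y":-3.1,"z":0.7,"ax":0,"ay":0,"az":-0.9},
  {"x":-3.15,"y":-3.15,"z":0.7,"ax":0,"ay":0,"az":-0.9},
  {"x":-3.1,"y":-3.2,"z":0.7,"ax":0,"ay":0,"az":-0.9},
])

```text
time_s: 1.1
tool_pos: [0.482, 0.1825, 0.1521]
tool_rot: [180.0, -0.0, 163.1]
force: [0.8, -0.2, -1.4]
grip_width: 0.0479
grasp_force: 0.0
```

Call:
jog_arm([
  {"z":0},
  {"z":0},
  {"z":0},
  {"z":0},
  {"z":0},
])

```text
$.motion[0]: bad value
```

```bash
python3 -c "
from h import *
plan([.4807,.1827,.047],163,10)"
```

```text
{'x': 0.01, 'y': -0.0, 'z': 1.05, 'ax': 0.0, 'ay': -0.0, 'az': 0.01}
{'x': 0.01, 'y': -0.0, 'z': 1.05, 'ax': 0.0, 'ay': -0.0, 'az': 0.01}
{'x': 0.01, 'y': -0.0, 'z': 1.05, 'ax': 0.0, 'ay': -0.0, 'az': 0.01}
{'x': 0.01, 'y': -0.0, 'z': 1.05, 'ax': 0.0, 'ay': -0.0, 'az': 0.01}
{'x': 0.01, 'y': -0.0, 'z': 1.05, 'ax': 0.0, 'ay': -0.0, 'az': 0.01}
{'x': 0.01, 'y': -0.0, 'z': 1.05, 'ax': 0.0, 'ay': -0.0, 'az': 0.01}
{'x': 0.01, 'y': -0.0, 'z': 1.05, 'ax': 0.0, 'ay': -0.0, 'az': 0.01}
{'x': 0.01, 'y': -0.0, 'z': 1.05, 'ax': 0.0, 'ay': -0.0, 'az': 0.01}
{'x': 0.01, 'y': -0.0, 'z': 1.05, 'ax': 0.0, 'ay': -0.0, 'az': 0.01}
{'x': 0.01, 'y': -0.0, 'z': 1.05, 'ax': 0.0, 'ay': -0.0, 'az': 0.01}
```

All keys are required. The arm is tracking well, so I go down 105 mm and close.

Call:
jog_arm([
  {"x":0.02,"y":0,"z":1.5,"ax":0,"ay":0,"az":0},
  {"x":0.02,"y":0,"z":1.5,"ax":0,"ay":0,"az":0},
  {"x":0.02,"y":0,"z":1.5,"ax":0,"ay":0,"az":0},
  {"x":0.02,"y":0,"z":1.5,"ax":0,"ay":0,"az":0},
  {"x":0.02,"y":0,"z":1.5,"ax":0,"ay":0,"az":0},
])

```text
time_s: 1.6
tool_pos: [0.4804, 0.1844, 0.0766]
tool_rot: [-180.0, -0.0, 163.1]
force: [0.2, 1.0, -1.1]
grip_width: 0.0477
grasp_force: 0.0
```

Call:
jog_arm([
  {"x":0,"y":0,"z":1.0,"ax":0,"ay":0,"az":0},
  {"x":0,"y":0,"z":0.8,"ax":0,"ay":0,"az":0},
  {"x":0,"y":0,"z":0.7,"ax":0,"ay":0,"az":0},
  {"x":0,"y":0,"z":0.4,"ax":0,"ay":0,"az":0},
  {"x":0,"y":0,"z":0,"ax":0,"ay":0,"az":0},
])

```text
time_s: 2.1
tool_pos: [0.4806, 0.1845, 0.0482]
tool_rot: [-180.0, -0.0, 163.1]
force: [0.7, -1.3, -0.7]
grip_width: 0.048
grasp_force: 0.0
```

Call:
jog_arm([
  {"x":0,"y":0,"z":0,"ax":0,"ay":0,"az":0},
  {"x":0,"y":0,"z":0,"ax":0,"ay":0,"az":0},
  {"x":0,"y":0,"z":0,"ax":0,"ay":0,"az":0},
  {"x":0,"y":0,"z":0,"ax":0,"ay":0,"az":0},
  {"x":0,"y":0,"z":0,"ax":0,"ay":0,"az":0},
], claw=-1, squeeze=30)

```text
time_s: 2.6
tool_pos: [0.4808, 0.1842, 0.0488]
tool_rot: [-180.0, 0.0, 163.1]
force: [-1.7, -0.9, 2.1]
grip_width: 0.0192
grasp_force: 30.0
```

Call:
jog_arm([
  {"x":0,"y":0,"z":-0.5,"ax":0,"ay":0,"az":0},
  {"x":0,"y":0,"z":-1,"ax":0,"ay":0,"az":0},
  {"x":0,"y":0,"z":-1.5,"ax":0,"ay":0,"az":0},
  {"x":0,"y":0,"z":-1.5,"ax":0,"ay":0,"az":0},
  {"x":0,"y":0,"z":-2.5,"ax":0,"ay":0,"az":0},
])

```text
time_s: 3.1
tool_pos: [0.4799, 0.1844, 0.1189]
tool_rot: [-179.9, -0.1, 163.1]
force: [0.2, -0.0, -0.4]
grip_width: 0.0191
grasp_force: 30.0
```

Run:
```python
from h import *
o=env.get_obs();print(o['force'],o['tool_pos'],o['grip_width'])
ims=[env.read_camera('top')[...,::-1],env.read_camera('side')[...,::-1]]
c=[]
for n,im in zip(('top','side'),ims):
    u,v=proj(n,o['tool_pos']-[0,0,.02]).astype(int);u=np.clip(u,50,461);v=np.clip(v,50,333)
    c.append(cv2.resize(im[v-50:v+50,u-50:u+50],None,fx=4,fy=4,interpolation=cv2.INTER_CUBIC))
cv2.imwrite('pics/g.png',cv2.convertScaleAbs(np.hstack(c),alpha=1.4))
plan([.5253,-.1067,.115],163,10)
```

```text
[ 0.19072487 -0.00386695 -0.37467351] [0.47990571 0.18435262 0.11885512] 0.019075787408591522
{'x': -1.25, 'y': -2.68, 'z': 0.07, 'ax': 0.03, 'ay': 0.03, 'az': 0.01}
{'x': -1.25, 'y': -2.68, 'z': 0.07, 'ax': 0.03, 'ay': 0.03, 'az': 0.01}
{'x': -1.25, 'y': -2.68, 'z': 0.07, 'ax': 0.03, 'ay': 0.03, 'az': 0.01}
{'x': -1.25, 'y': -2.68, 'z': 0.07, 'ax': 0.03, 'ay': 0.03, 'az': 0.01}
{'x': -1.26, 'y': -2.68, 'z': 0.07, 'ax': 0.03, 'ay': 0.03, 'az': 0.01}
{'x': -1.26, 'y': -2.68, 'z': 0.07, 'ax': 0.03, 'ay': 0.03, 'az': 0.01}
{'x': -1.26, 'y': -2.68, 'z': 0.07, 'ax': 0.03, 'ay': 0.03, 'az': 0.01}
{'x': -1.26, 'y': -2.68, 'z': 0.07, 'ax': 0.03, 'ay': 0.03, 'az': 0.01}
{'x': -1.26, 'y': -2.68, 'z': 0.07, 'ax': 0.03, 'ay': 0.03, 'az': 0.01}
{'x': -1.26, 'y': -2.67, 'z': 0.08, 'ax': 0.03, 'ay': 0.03, 'az': 0.01}
```

View pics/g.png

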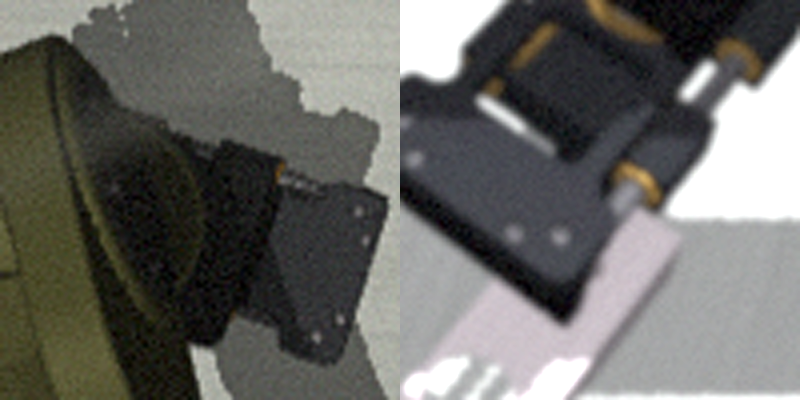

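The gripper hides the pin in both views, but the opening (19 mm) confirms it is held and the side view shows it clear of the rack. Moving on to the collar hole.

Call:
jog_arm([
  {"x":-1.25,"y":-2.7,"z":0,"ax":0,"ay":0,"az":0},
  {"x":-1.25,"y":-2.7,"z":0,"ax":0,"ay":0,"az":0},
  {"x":-1.25,"y":-2.7,"z":0,"ax":0,"ay":0,"az":0},
  {"x":-1.25,"y":-2.7,"z":0,"ax":0,"ay":0,"az":0},
  {"x":-1.25,"y":-2.7,"z":0,"ax":0,"ay":0,"az":0},
])

```text
time_s: 3.7
tool_pos: [0.5011, 0.0362, 0.1184]
tool_rot: [180.0, 0.0, 163.1]
force: [0.9, 0.1, -0.3]
grip_width: 0.0193
grasp_force: 30.0
```

Call:
jog_arm([
  {"x":-1.25,"y":-2.7,"z":0,"ax":0,"ay":0,"az":0},
  {"x":-1.25,"y":-2.7,"z":0,"ax":0,"ay":0,"az":0},
  {"x":-1.25,"y":-2.7,"z":0,"ax":0,"ay":0,"az":0},
  {"x":-1.25,"y":-2.7,"z":0,"ax":0,"ay":0,"az":0},
  {"x":-1.25,"y":-2.5,"z":0,"ax":0,"ay":0,"az":0},
])

```text
time_s: 4.2
tool_pos: [0.5221, -0.1095, 0.1184]
tool_rot: [180.0, 0.0, 163.0]
force: [-0.1, -0.8, -0.6]
grip_width: 0.019
grasp_force: 30.0
```

Run:
```python
from h import *
env.read_camera('side');env.read_camera('side');im=env.read_camera('side')[...,::-1]
o=env.get_obs();print(o['force'],o['tool_pos'])
u,v=proj('side',[.5253,-.1067,.07]).astype(int);print(u,v,proj('side',o['tool_pos']-[0,0,.0427]),proj('side',[.5253,-.1067,.055]))
c=cv2.resize(im[v-50:v+50,u-65:u+65],None,fx=6,fy=6,interpolation=cv2.INTER_CUBIC)
cv2.imwrite('pics/hv.png',cv2.convertScaleAbs(c,alpha=1.4))
plan([.5253,-.1067,.1],163,5)
```

```text
[ 0.10283801  1.07949033 -1.08269932] [ 0.52191027 -0.11038635  0.11834493]
334 146 [336.66213789 143.57576379] [333.04101936 151.44359329]
{'x': -0.04, 'y': 0.09, 'z': 0.37, 'ax': -0.01, 'ay': -0.0, 'az': -0.04}
{'x': -0.04, 'y': 0.09, 'z': 0.37, 'ax': -0.01, 'ay': -0.0, 'az': -0.04}
{'x': -0.04, 'y': 0.09, 'z': 0.37, 'ax': -0.01, 'ay': -0.0, 'az': -0.04}
{'x': -0.04, 'y': 0.09, 'z': 0.37, 'ax': -0.01, 'ay': -0.0, 'az': -0.04}
{'x': -0.04, 'y': 0.09, 'z': 0.37, 'ax': -0.01, 'ay': -0.0, 'az': -0.04}
```

View pics/hv.png

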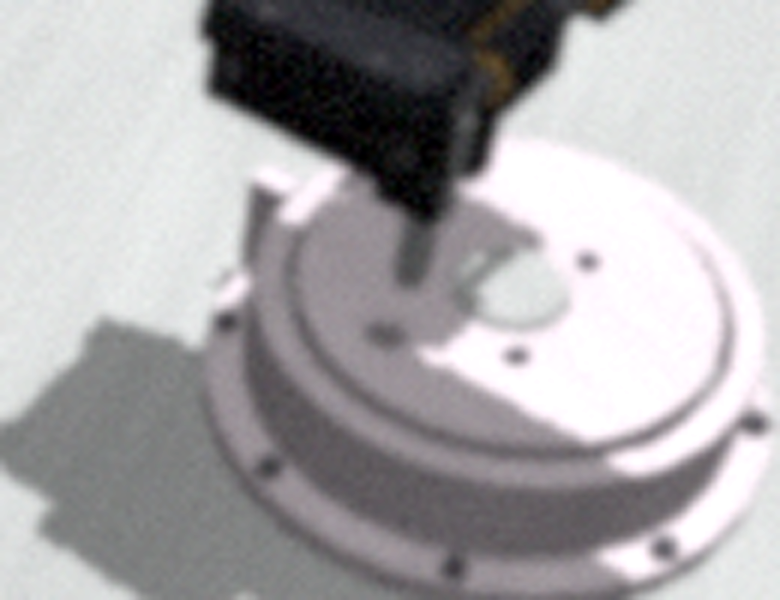

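The stem tip is at crop (413,281) and the collar hole at (385,333), both within 1 px of prediction. The shift is small, so I correct it and lower slowly.

Call:
jog_arm([
  {"x":-0.1,"y":0.2,"z":0.3,"ax":0,"ay":0,"az":0},
  {"x":-0.1,"y":0.2,"z":0.4,"ax":0,"ay":0,"az":0},
  {"x":-0.05,"y":0.07,"z":0.4,"ax":0,"ay":0,"az":0},
  {"x":0,"y":0,"z":0.3,"ax":0,"ay":0,"az":0},
  {"x":0,"y":0,"z":0.2,"ax":0,"ay":0,"az":0},
])

```text
time_s: 4.85
tool_pos: [0.5258, -0.1039, 0.1021]
tool_rot: [-180.0, -0.0, 163.1]
force: [-0.5, -0.4, 0.0]
grip_width: 0.0192
grasp_force: 30.0
```

Call:
jog_arm([
  {"x":0,"y":0,"z":0.15,"ax":0,"ay":0,"az":0},
  {"x":0,"y":0,"z":0.15,"ax":0,"ay":0,"az":0},
  {"x":0,"y":0,"z":0.1,"ax":0,"ay":0,"az":0},
  {"x":0,"y":0,"z":0.1,"ax":0,"ay":0,"az":0},
  {"x":0,"y":0,"z":0,"ax":0,"ay":0,"az":0},
])

```text
time_s: 5.35
tool_pos: [0.5261, -0.1046, 0.0978]
tool_rot: [180.0, 0.0, 163.0]
force: [-0.1, -1.4, 0.4]
grip_width: 0.0191
grasp_force: 30.0
```

Call:
jog_arm([
  {"x":-0.05,"y":-0.1,"z":0,"ax":0,"ay":0,"az":0},
  {"x":0,"y":-0.1,"z":0,"ax":0,"ay":0,"az":0},
  {"x":0,"y":0,"z":0.1,"ax":0,"ay":0,"az":0},
  {"x":0,"y":0,"z":0.1,"ax":0,"ay":0,"az":0},
  {"x":0,"y":0,"z":0.1,"ax":0,"ay":0,"az":0},
])

```text
time_s: 5.85
tool_pos: [0.5258, -0.1066, 0.0943]
tool_rot: [-180.0, -0.0, 163.1]
force: [0.2, 0.1, 0.1]
grip_width: 0.0195
grasp_force: 30.0
```

It entered the hole without contact. Continuing towards the bed.

Call:
jog_arm([
  {"x":0,"y":0,"z":0.2,"ax":0,"ay":0,"az":0},
  {"x":0,"y":0,"z":0.2,"ax":0,"ay":0,"az":0},
  {"x":0,"y":0,"z":0.2,"ax":0,"ay":0,"az":0},
  {"x":0,"y":0,"z":0.2,"ax":0,"ay":0,"az":0},
  {"x":0,"y":0,"z":0.1,"ax":0,"ay":0,"az":0},
])

```text
time_s: 6.35
tool_pos: [0.5257, -0.1065, 0.0853]
tool_rot: [-180.0, -0.0, 163.1]
force: [0.5, 0.3, -0.2]
grip_width: 0.0191
grasp_force: 30.0
```

Call:
jog_arm([
  {"x":0,"y":0,"z":0.05,"ax":0,"ay":0,"az":0},
  {"x":0,"y":0,"z":0.05,"ax":0,"ay":0,"az":0},
  {"x":0,"y":0,"z":0.05,"ax":0,"ay":0,"az":0},
  {"x":0,"y":0,"z":0.03,"ax":0,"ay":0,"az":0},
  {"x":0,"y":0,"z":0,"ax":0,"ay":0,"az":0},
])

```text
time_s: 6.85
tool_pos: [0.5259, -0.1065, 0.0837]
tool_rot: [180.0, 0.0, 163.1]
force: [-0.8, -0.1, 0.0]
grip_width: 0.0189
grasp_force: 30.0
```

Call:
jog_arm([
  {"x":0,"y":0,"z":0.03,"ax":0,"ay":0,"az":0},
  {"x":0,"y":0,"z":0.03,"ax":0,"ay":0,"az":0},
  {"x":0,"y":0,"z":0.03,"ax":0,"ay":0,"az":0},
  {"x":0,"y":0,"z":0.03,"ax":0,"ay":0,"az":0},
  {"x":0,"y":0,"z":0.03,"ax":0,"ay":0,"az":0},
])

```text
time_s: 7.35
tool_pos: [0.5261, -0.1066, 0.0827]
tool_rot: [180.0, 0.0, 163.1]
force: [-0.1, 0.7, 3.7]
grip_width: 0.0189
grasp_force: 30.0
```

```bash
cat > arc.py <<'E'
# arc rows: python3 arc.py a0 a1 n  (world deg about the axis), tool yaw 163
import sys;from h import *
a=np.radians(np.linspace(float(sys.argv[1]),float(sys.argv[2]),int(sys.argv[3])+1));R=Ro.from_euler('xyz',[180,0,163],degrees=True)
P=np.c_[np.cos(a),np.sin(a),0*a]*5.2
for i,d in enumerate(np.diff(P,axis=0)): print(round(np.degrees(a[i+1]),1),R.inv().apply(d).round(2)[:2],(P[i+1,:2]/100+[.4905,-.1448]).round(4))
E
python3 arc.py 47.3 7.3 20; python3 arc.py 7.3 -40 40
```

```text
45.3 [-0.16 -0.08] [ 0.5271 -0.1078]
43.3 [-0.16 -0.09] [ 0.5283 -0.1091]
41.3 [-0.16 -0.09] [ 0.5296 -0.1105]
39.3 [-0.15 -0.1 ] [ 0.5307 -0.1119]
37.3 [-0.15 -0.1 ] [ 0.5319 -0.1133]
35.3 [-0.15 -0.11] [ 0.5329 -0.1148]
33.3 [-0.14 -0.11] [ 0.534  -0.1163]
31.3 [-0.14 -0.12] [ 0.5349 -0.1178]
29.3 [-0.13 -0.12] [ 0.5358 -0.1194]
27.3 [-0.13 -0.13] [ 0.5367 -0.121 ]
25.3 [-0.12 -0.13] [ 0.5375 -0.1226]
23.3 [-0.12 -0.14] [ 0.5383 -0.1242]
21.3 [-0.11 -0.14] [ 0.5389 -0.1259]
19.3 [-0.11 -0.14] [ 0.5396 -0.1276]
17.3 [-0.1  -0.15] [ 0.5401 -0.1293]
15.3 [-0.1  -0.15] [ 0.5407 -0.1311]
13.3 [-0.09 -0.16] [ 0.5411 -0.1328]
11.3 [-0.09 -0.16] [ 0.5415 -0.1346]
9.3 [-0.08 -0.16] [ 0.5418 -0.1364]
7.3 [-0.08 -0.16] [ 0.5421 -0.1382]
6.1 [-0.04 -0.1 ] [ 0.5422 -0.1393]
4.9 [-0.04 -0.1 ] [ 0.5423 -0.1403]
3.8 [-0.04 -0.1 ] [ 0.5424 -0.1414]
2.6 [-0.04 -0.1 ] [ 0.5424 -0.1425]
1.4 [-0.03 -0.1 ] [ 0.5425 -0.1435]
0.2 [-0.03 -0.1 ] [ 0.5425 -0.1446]
-1.0 [-0.03 -0.1 ] [ 0.5425 -0.1457]
-2.2 [-0.03 -0.1 ] [ 0.5425 -0.1468]
-3.3 [-0.03 -0.1 ] [ 0.5424 -0.1478]
-4.5 [-0.02 -0.1 ] [ 0.5423 -0.1489
[... 437 characters left out ...]
 0.5398 -0.1615]
-19.9 [ 0.   -0.11] [ 0.5394 -0.1625]
-21.1 [ 0.01 -0.11] [ 0.539  -0.1635]
-22.3 [ 0.01 -0.11] [ 0.5386 -0.1645]
-23.4 [ 0.01 -0.11] [ 0.5382 -0.1655]
-24.6 [ 0.01 -0.11] [ 0.5378 -0.1665]
-25.8 [ 0.02 -0.11] [ 0.5373 -0.1674]
-27.0 [ 0.02 -0.11] [ 0.5368 -0.1684]
-28.2 [ 0.02 -0.11] [ 0.5363 -0.1694]
-29.4 [ 0.02 -0.11] [ 0.5358 -0.1703]
-30.5 [ 0.02 -0.1 ] [ 0.5353 -0.1712]
-31.7 [ 0.03 -0.1 ] [ 0.5347 -0.1721]
-32.9 [ 0.03 -0.1 ] [ 0.5342 -0.173 ]
-34.1 [ 0.03 -0.1 ] [ 0.5336 -0.1739]
-35.3 [ 0.03 -0.1 ] [ 0.533  -0.1748]
-36.5 [ 0.03 -0.1 ] [ 0.5323 -0.1757]
-37.6 [ 0.04 -0.1 ] [ 0.5317 -0.1766]
-38.8 [ 0.04 -0.1 ] [ 0.531  -0.1774]
-40.0 [ 0.04 -0.1 ] [ 0.5303 -0.1782]
```

Bed contact is at TCP z 0.0827 with 3.7 N. Turning the collar towards the search range.

Call:
jog_arm([
  {"x":-0.16,"y":-0.08,"z":0,"ax":0,"ay":0,"az":0},
  {"x":-0.16,"y":-0.09,"z":0,"ax":0,"ay":0,"az":0},
  {"x":-0.16,"y":-0.09,"z":0,"ax":0,"ay":0,"az":0},
  {"x":-0.15,"y":-0.1,"z":0,"ax":0,"ay":0,"az":0},
  {"x":-0.15,"y":-0.1,"z":0,"ax":0,"ay":0,"az":0},
])

```text
time_s: 7.85
tool_pos: [0.5312, -0.1105, 0.0825]
tool_rot: [179.8, -0.2, 163.1]
force: [-4.5, 4.7, 7.1]
grip_width: 0.0191
grasp_force: 30.0
```

Call:
jog_arm([
  {"x":-0.15,"y":-0.11,"z":-0.02,"ax":0,"ay":0,"az":0},
  {"x":-0.14,"y":-0.11,"z":0,"ax":0,"ay":0,"az":0},
  {"x":-0.14,"y":-0.12,"z":0,"ax":0,"ay":0,"az":0},
  {"x":-0.13,"y":-0.12,"z":0,"ax":0,"ay":0,"az":0},
  {"x":-0.13,"y":-0.13,"z":0,"ax":0,"ay":0,"az":0},
])

```text
time_s: 8.35
tool_pos: [0.5361, -0.1177, 0.0825]
tool_rot: [179.8, -0.2, 163.1]
force: [-3.7, 5.6, 6.4]
grip_width: 0.0193
grasp_force: 30.0
```

Call:
jog_arm([
  {"x":-0.12,"y":-0.13,"z":0,"ax":0,"ay":0,"az":0},
  {"x":-0.12,"y":-0.14,"z":0,"ax":0,"ay":0,"az":0},
  {"x":-0.11,"y":-0.14,"z":0,"ax":0,"ay":0,"az":0},
  {"x":-0.11,"y":-0.14,"z":0,"ax":0,"ay":0,"az":0},
  {"x":-0.1,"y":-0.15,"z":0,"ax":0,"ay":0,"az":0},
])

```text
time_s: 8.85
tool_pos: [0.5398, -0.1258, 0.0825]
tool_rot: [179.8, -0.2, 163.1]
force: [-3.6, 5.7, 5.2]
grip_width: 0.0194
grasp_force: 30.1
```

Call:
jog_arm([
  {"x":-0.1,"y":-0.15,"z":0,"ax":0,"ay":0,"az":0},
  {"x":-0.09,"y":-0.16,"z":0,"ax":0,"ay":0,"az":0},
  {"x":-0.06,"y":-0.1,"z":0,"ax":0,"ay":0,"az":0},
  {"x":-0.05,"y":-0.1,"z":0,"ax":0,"ay":0,"az":0},
  {"x":-0.05,"y":-0.1,"z":0,"ax":0,"ay":0,"az":0},
])

```text
time_s: 9.35
tool_pos: [0.5421, -0.1329, 0.0826]
tool_rot: [179.8, -0.1, 163.1]
force: [-1.5, 5.4, 3.6]
grip_width: 0.0194
grasp_force: 30.1
```

Call:
jog_arm([
  {"x":-0.04,"y":-0.1,"z":0,"ax":0,"ay":0,"az":0},
  {"x":-0.04,"y":-0.1,"z":0,"ax":0,"ay":0,"az":0},
  {"x":-0.04,"y":-0.1,"z":0,"ax":0,"ay":0,"az":0},
  {"x":-0.04,"y":-0.1,"z":0,"ax":0,"ay":0,"az":0},
  {"x":-0.04,"y":-0.1,"z":0,"ax":0,"ay":0,"az":0},
])

```text
time_s: 9.85
tool_pos: [0.5431, -0.1386, 0.0826]
tool_rot: [179.8, -0.0, 163.1]
force: [0.6, 5.1, 3.1]
grip_width: 0.0194
grasp_force: 30.1
```

Call:
jog_arm([
  {"x":-0.04,"y":-0.1,"z":0.03,"ax":0,"ay":0,"az":0},
  {"x":-0.03,"y":-0.1,"z":0,"ax":0,"ay":0,"az":0},
  {"x":-0.03,"y":-0.1,"z":0,"ax":0,"ay":0,"az":0},
  {"x":-0.03,"y":-0.1,"z":0,"ax":0,"ay":0,"az":0},
  {"x":-0.03,"y":-0.1,"z":0,"ax":0,"ay":0,"az":0},
])

```text
time_s: 10.35
tool_pos: [0.5436, -0.1439, 0.0826]
tool_rot: [179.8, 0.1, 163.1]
force: [-0.1, 4.7, 3.5]
grip_width: 0.0195
grasp_force: 30.1
```

Call:
jog_arm([
  {"x":-0.02,"y":-0.1,"z":0.02,"ax":0,"ay":0,"az":0},
  {"x":-0.02,"y":-0.1,"z":0,"ax":0,"ay":0,"az":0},
  {"x":-0.02,"y":-0.1,"z":0,"ax":0,"ay":0,"az":0},
  {"x":-0.02,"y":-0.1,"z":0,"ax":0,"ay":0,"az":0},
  {"x":-0.02,"y":-0.1,"z":0,"ax":0,"ay":0,"az":0},
])

```text
time_s: 10.85
tool_pos: [0.5436, -0.1491, 0.0826]
tool_rot: [179.8, 0.1, 163.1]
force: [1.5, 4.7, 2.9]
grip_width: 0.0192
grasp_force: 30.1
```

Call:
jog_arm([
  {"x":-0.01,"y":-0.1,"z":0.03,"ax":0,"ay":0,"az":0},
  {"x":-0.01,"y":-0.1,"z":0,"ax":0,"ay":0,"az":0},
  {"x":-0.01,"y":-0.1,"z":0,"ax":0,"ay":0,"az":0},
  {"x":-0.01,"y":-0.1,"z":0,"ax":0,"ay":0,"az":0},
  {"x":-0.01,"y":-0.1,"z":0,"ax":0,"ay":0,"az":0},
])

```text
time_s: 11.35
tool_pos: [0.5429, -0.1545, 0.0825]
tool_rot: [179.8, 0.2, 163.1]
force: [2.7, 4.3, 3.3]
grip_width: 0.0194
grasp_force: 30.1
```

Call:
jog_arm([
  {"x":-0.03,"y":-0.1,"z":0.02,"ax":0,"ay":0,"az":0},
  {"x":-0.01,"y":-0.1,"z":0,"ax":0,"ay":0,"az":0},
  {"x":-0.01,"y":-0.1,"z":0,"ax":0,"ay":0,"az":0},
  {"x":-0.01,"y":-0.1,"z":0,"ax":0,"ay":0,"az":0},
  {"x":-0.01,"y":-0.1,"z":0,"ax":0,"ay":0,"az":0},
])

```text
time_s: 11.85
tool_pos: [0.5411, -0.161, 0.0817]
tool_rot: [179.9, 0.1, 163.1]
force: [4.8, 4.9, 2.9]
grip_width: 0.0191
grasp_force: 30.1
```

z has dropped 0.8 mm, so the tip may be entering. I stop sweeping and press lightly.

Call:
jog_arm([
  {"x":-0.02,"y":0,"z":0.03,"ax":0,"ay":0,"az":0},
  {"x":-0.02,"y":0,"z":0.03,"ax":0,"ay":0,"az":0},
  {"x":0,"y":0,"z":0.03,"ax":0,"ay":0,"az":0},
  {"x":0,"y":0,"z":0,"ax":0,"ay":0,"az":0},
  {"x":0,"y":0,"z":0,"ax":0,"ay":0,"az":0},
])

```text
time_s: 12.35
tool_pos: [0.5415, -0.1613, 0.0809]
tool_rot: [179.9, 0.1, 163.1]
force: [3.8, 4.6, 2.5]
grip_width: 0.0193
grasp_force: 30.1
```

Call:
jog_arm([
  {"x":-0.04,"y":0.04,"z":0.03,"ax":0,"ay":0,"az":0},
  {"x":-0.02,"y":0.02,"z":0.05,"ax":0,"ay":0,"az":0},
  {"x":0,"y":0,"z":0.05,"ax":0,"ay":0,"az":0},
  {"x":0,"y":0,"z":0.05,"ax":0,"ay":0,"az":0},
  {"x":0,"y":0,"z":0,"ax":0,"ay":0,"az":0},
])

```text
time_s: 12.85
tool_pos: [0.5418, -0.1611, 0.0788]
tool_rot: [180.0, 0.1, 163.1]
force: [3.4, 3.0, 2.4]
grip_width: 0.0193
grasp_force: 30.1
```

Call:
jog_arm([
  {"x":-0.04,"y":0.03,"z":0.06,"ax":0,"ay":0,"az":0},
  {"x":-0.02,"y":0.03,"z":0.1,"ax":0,"ay":0,"az":0},
  {"x":0,"y":0,"z":0.1,"ax":0,"ay":0,"az":0},
  {"x":0,"y":0,"z":0.1,"ax":0,"ay":0,"az":0},
  {"x":0,"y":0,"z":0.05,"ax":0,"ay":0,"az":0},
])

```text
time_s: 13.35
tool_pos: [0.542, -0.161, 0.0746]
tool_rot: [180.0, 0.0, 163.1]
force: [3.5, 2.8, 2.4]
grip_width: 0.0191
grasp_force: 30.0
```

Call:
jog_arm([
  {"x":-0.04,"y":0.03,"z":0.1,"ax":0,"ay":0,"az":0},
  {"x":-0.03,"y":0.03,"z":0.15,"ax":0,"ay":0,"az":0},
  {"x":0,"y":0,"z":0.15,"ax":0,"ay":0,"az":0},
  {"x":0,"y":0,"z":0.15,"ax":0,"ay":0,"az":0},
  {"x":0,"y":0,"z":0.1,"ax":0,"ay":0,"az":0},
])

```text
time_s: 13.85
tool_pos: [0.5423, -0.1608, 0.0678]
tool_rot: [-180.0, -0.0, 163.0]
force: [2.5, 1.2, 1.7]
grip_width: 0.0196
grasp_force: 30.0
```

4 mm left to the expected home at TCP z of about 0.0637.

Call:
jog_arm([
  {"x":-0.03,"y":0.01,"z":0.1,"ax":0,"ay":0,"az":0},
  {"x":-0.02,"y":0,"z":0.1,"ax":0,"ay":0,"az":0},
  {"x":0,"y":0,"z":0.1,"ax":0,"ay":0,"az":0},
  {"x":0,"y":0,"z":0.05,"ax":0,"ay":0,"az":0},
  {"x":0,"y":0,"z":0.03,"ax":0,"ay":0,"az":0},
])

```text
time_s: 14.35
tool_pos: [0.5427, -0.1608, 0.0641]
tool_rot: [-180.0, -0.1, 163.0]
force: [0.5, 0.5, 1.4]
grip_width: 0.0191
grasp_force: 30.0
```

Call:
jog_arm([
  {"x":0,"y":0,"z":0.04,"ax":0,"ay":0,"az":0},
  {"x":0,"y":0,"z":0.04,"ax":0,"ay":0,"az":0},
  {"x":0,"y":0,"z":0,"ax":0,"ay":0,"az":0},
  {"x":0,"y":0,"z":0,"ax":0,"ay":0,"az":0},
  {"x":0,"y":0,"z":0,"ax":0,"ay":0,"az":0},
])

```text
time_s: 14.85
tool_pos: [0.5428, -0.1608, 0.0639]
tool_rot: [180.0, -0.1, 163.0]
force: [-2.3, 2.4, 5.3]
grip_width: 0.0194
grasp_force: 30.0
```

Call:
jog_arm([
  {"x":0,"y":0,"z":0.05,"ax":0,"ay":0,"az":0},
  {"x":0,"y":0,"z":0.03,"ax":0,"ay":0,"az":0},
  {"x":0,"y":0,"z":0,"ax":0,"ay":0,"az":0},
  {"x":0,"y":0,"z":0,"ax":0,"ay":0,"az":0},
  {"x":0,"y":0,"z":0,"ax":0,"ay":0,"az":0},
])

```text
time_s: 15.35
tool_pos: [0.5428, -0.1608, 0.0638]
tool_rot: [180.0, -0.1, 163.0]
force: [-4.3, 2.3, 9.2]
grip_width: 0.019
grasp_force: 30.0
```

It is firmly home (0.1 mm of travel for 4 N more). I unload, open the gripper, and rise.

Call:
jog_arm([
  {"x":0,"y":0,"z":-0.06,"ax":0,"ay":0,"az":0},
  {"x":0,"y":0,"z":-0.06,"ax":0,"ay":0,"az":0},
  {"x":0,"y":0,"z":0,"ax":0,"ay":0,"az":0},
  {"x":0,"y":0,"z":0,"ax":0,"ay":0,"az":0},
  {"x":0,"y":0,"z":0,"ax":0,"ay":0,"az":0},
])

```text
time_s: 15.85
tool_pos: [0.5428, -0.1608, 0.0639]
tool_rot: [-180.0, -0.0, 163.0]
force: [-2.2, 1.5, 5.3]
grip_width: 0.0191
grasp_force: 30.0
```

Call:
jog_arm([
  {"x":0,"y":0,"z":0,"ax":0,"ay":0,"az":0},
  {"x":0,"y":0,"z":0,"ax":0,"ay":0,"az":0},
  {"x":0,"y":0,"z":0,"ax":0,"ay":0,"az":0},
  {"x":0,"y":0,"z":0,"ax":0,"ay":0,"az":0},
  {"x":0,"y":0,"z":0,"ax":0,"ay":0,"az":0},
], claw=0.1)

```text
time_s: 16.35
tool_pos: [0.5433, -0.1608, 0.0638]
tool_rot: [-180.0, 0.0, 163.1]
force: [0.2, 0.4, -0.2]
grip_width: 0.0455
grasp_force: 0.0
```

Call:
jog_arm([
  {"x":0,"y":0,"z":-0.5,"ax":0,"ay":0,"az":0},
  {"x":0,"y":0,"z":-1.5,"ax":0,"ay":0,"az":0},
  {"x":0,"y":0,"z":-2.5,"ax":0,"ay":0,"az":0},
  {"x":0,"y":0,"z":-3,"ax":0,"ay":0,"az":0},
  {"x":0,"y":0,"z":-3,"ax":0,"ay":0,"az":0},
])

```text
time_s: 16.85
tool_pos: [0.5433, -0.1609, 0.1713]
tool_rot: [180.0, 0.1, 163.0]
force: [-0.0, 0.5, -0.0]
grip_width: 0.048
grasp_force: 0.0
```

Call:
jog_arm([
  {"x":3,"y":3,"z":-1,"ax":0,"ay":0,"az":0},
  {"x":2,"y":4,"z":0,"ax":0,"ay":0,"az":0},
  {"x":1,"y":4,"z":0,"ax":0,"ay":0,"az":0},
  {"x":0,"y":4,"z":0,"ax":0,"ay":0,"az":0},
  {"x":0,"y":2,"z":0,"ax":0,"ay":0,"az":0},
])

```text
time_s: 17.35
tool_pos: [0.5361, 0.024, 0.1807]
tool_rot: [179.8, 0.1, 163.3]
force: [0.5, 0.4, -0.1]
grip_width: 0.0479
grasp_force: 0.0
```

Run:
```python
from h import *
a=[]
for n in('top','side'):
    im=env.read_camera(n)[...,::-1];u,v=proj(n,[.51,-.15,.06]).astype(int);print(n,u-50,v-50,proj(n,[.5425,-.1608,.095]),proj(n,[.5425,-.1608,.055]))
    a.append(cv2.resize(im[v-50:v+50,u-50:u+50],None,fx=4,fy=4,interpolation=cv2.INTER_CUBIC))
cv2.imwrite('pics/end.png',cv2.convertScaleAbs(np.hstack(a),alpha=1.4))
```

```text
top 300 207 [359.74033541 241.55722125] [354.80830998 242.2925574 ]
side 295 88 [334.99413322 119.24433806] [332.13753409 133.47532961]
```

View pics/end.png

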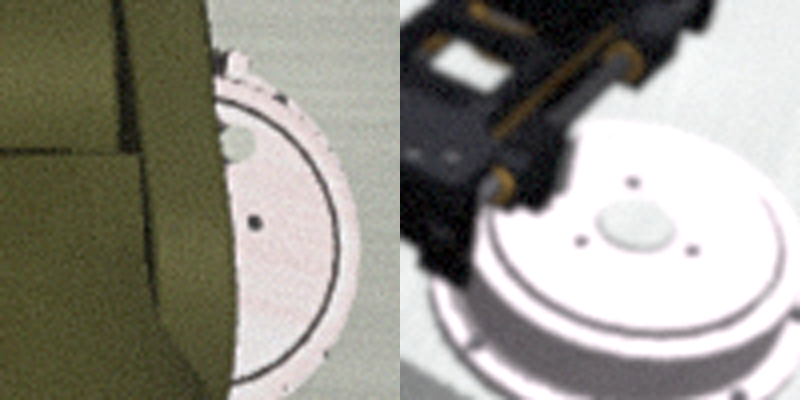

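The top view shows the pin head at crop (238,145), full frame about (359,243). That matches the predicted head top when fully home (360,242). The arm is clear of everything, so I hand it in.

```bash
python3 -c "
from cell import env
print(env.sign_off())"
```

```text
the job is handed in; nothing more can be done
None
```

The index pin went through the collar hole, dropped into the hidden bed hole about 2° from the lug and was pressed home with about 9 N; I then released it, backed the arm clear and handed the job in at about 17.5 s, with no verdict returned.

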